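Turn over a chalk drying rack to the ordered colour

ROBOT

A 6-joint arm with a two-finger parallel gripper is mounted at the origin on the work surface. World frame = base frame: x ahead of the robot, y to its left, z up, the work surface at z = 0. Lengths are in m, angles in rad, forces in N, time in s.
With the tool pointing down it reaches from about 0.35 to 0.775 m from the base axis. Payload 5.5 kg.
Tool frame: the origin (TCP) lies at the very end of the fingers, on their centre line; the grasp point (between the pads) lies 19 mm behind it; z points along the fingers, y is the line along which they close (so a half turn about z gives the same grasp; the last joint's range is limited). The gripper opens to 85 mm and grips with 20 to 120 N. Pads are 22 mm wide; open, the fingers measure 114 mm over their backs; the gripper's body (76 mm by 85 mm) begins 54 mm behind the grasp point. The pads swing forward as they close: fully open they stand 13 mm farther back than shut.
Start: joints at [1.185, 0.313, 0.046, 1.304, 0, 1.431], TCP at [0.14, 0.558, 0.231] pointing down, gripper open.
Joint ranges: [-2.76, 2.76], [-0.86, 1.69], [-1.03, 1.26], [-2.2, 2.34], [-1.47, 1.5], [-3.14, 3.14]. Speed limits (rad/s): [2.57, 2.57, 3.14, 3.14, 3.14, 3.14].

INTERFACE

Orientations are given as a 3x3 rotation matrix whose columns are the frame's x, y, z axes.
In Python, from bench import env gives the robot as it stands. Calls block until the motion is done:
- env.reach(position, orientation): joint-space move of the TCP to a pose.
- env.move_straight(position, attitude=None, vel=0.15, f_stop=None): straight line of the TCP; attitude=None keeps the orientation; vel is the mean speed in m/s. With f_stop (N) it stops when the force on the tool has changed by that much, and returns True; else False.
- env.movej(angles): joint-space move.
- env.ungrasp() and env.clamp(): open the fingers fully, or close them until they stop; the grip force is fixed at half the most.
- env.wait(seconds).
- env.inverse_kinematics(position, orientation): joint angles nearest the present ones, or None.
- env.read_camera(name): name is "scene" or "top" or "wrist"; returns the picture (384x512x3 uint8, red, green, blue); there is no depth.
- env.camera_info(name): a dict with "vfov" (degrees; the focal length in pixels is half the picture's height over the tangent of half this angle, whatever the lens; pixels are square), "cx", "cy" (the principal point, pixels), "dist_coeffs" ([k1, k2, p1, p2, k3] as OpenCV has them; the pictures are not rectified), "cam_to_world" (4x4, takes a point from camera to world coordinates); the wrist camera has in their place "tool_from_camera" (4x4, takes a point from camera to tool coordinates, whose origin is the TCP and whose axes are the flange's). Camera axes: x right, y down, z forward; pixel columns grow to the right and rows downward; lengths in m; the calibration is good to about 2 mm. A picture is of the moment at which its call begins: read the wrist's pose just before it. camera_info takes no time and is no camera call.
A pose or a line that the arm cannot do raises env.IKError and nothing moves.
- env.close_job(): hands the job in; it is judged then, once.
Readings, each from a call of its own:
- env.current_t(): time.
- env.current_joint_positions(): joint angles.
- env.current_qvel(): joint speeds.
- env.current_joint_torque(): joint torques, N m.
- env.current_ee_pos(): TCP position.
- env.current_orientation(): TCP orientation.
- env.current_force(): force on the tool from outside, world axes, zero at the start.
- env.current_torque(): the same for the moment, N m.
- env.current_opening(): opening from 0.0 (shut) to 1.0 (fully open).
- env.current_grip_force(): force on a finger pad.
Only numpy, scipy, OpenCV 4.12 (cv2) and the standard library are available. Lean on these libraries where they do the work, as an engineer would, in place of code of your own. Each camera call takes 0.05 s, during which the arm holds its last target. There are 200 camera calls.

TASK

Take the empty mould (dark holes, no chalk) out of the sloping drying rack and set it down flat in the blue wash tray; then load the freshly filled mould from the bench whose chalk has the colour of the tile in the red order frame into the lane you freed, lying flat on the slope and straight, down against the bottom ledge. Last, slide the red pointer in front of the rack to the middle of that lane. The chalk is fragile: set the moulds down, do not drop them, and leave the other moulds, the bottle, the cup and the brush where they are.

Things in the scene. Friction and masses are not known exactly. Their poses are not given: they have to be found in the camera images.
- mould_empty: black mould cassette, 120 x 60 x 30 mm, with a pale wooden grip rib on top (80 mm long along x, 16 mm wide, 32 mm tall, so its top is 62 mm above the underside); no chalk: dark holes. Starts in one of the three lanes of the rack, tilted with it. Origin: centre of its underside; x along its 120 mm length, y across, z up through the rib.
- mould_pink: black mould cassette, 120 x 60 x 30 mm, with a pale wooden grip rib on top (80 mm long along x, 16 mm wide, 32 mm tall, so its top is 62 mm above the underside); pink chalk ends on top. Stays in its lane of the rack. Origin: centre of its underside; x along its 120 mm length, y across, z up through the rib.
- mould_yellow: black mould cassette, 120 x 60 x 30 mm, with a pale wooden grip rib on top (80 mm long along x, 16 mm wide, 32 mm tall, so its top is 62 mm above the underside); yellow chalk ends on top. Stays in its lane of the rack. Origin: centre of its underside; x along its 120 mm length, y across, z up through the rib.
- mould_white: black mould cassette, 120 x 60 x 30 mm, with a pale wooden grip rib on top (80 mm long along x, 16 mm wide, 32 mm tall, so its top is 62 mm above the underside); freshly filled, white chalk ends on top. Starts flat on the bench to the robot's right. Origin: centre of its underside; x along its 120 mm length, y across, z up through the rib.
- mould_blue: black mould cassette, 120 x 60 x 30 mm, with a pale wooden grip rib on top (80 mm long along x, 16 mm wide, 32 mm tall, so its top is 62 mm above the underside); freshly filled, blue chalk ends on top. Starts flat on the bench to the robot's right. Origin: centre of its underside; x along its 120 mm length, y across, z up through the rib.
- deck: sloping teal board of the fixed drying rack, 160 mm (x) x 246 mm (y), rising 30 degrees away from the robot. Origin: centre of its upper surface, 60 mm above the bench; x up the slope, y across the lanes, z out of the board. Bottom ledge 12 mm high, inner face at x = -70 mm; battens 10 mm high, 6 mm wide at y = -120, -40, 40, 120 mm bound three lanes
- lane0 (a point): right-hand (-y) lane of the drying rack: the point on the sloping board where the underside centre of a cassette lies when it is centred in the lane and touches the bottom ledge. Same axes as deck
- lane1 (a point): middle lane of the drying rack: the point on the sloping board where the underside centre of a cassette lies when it is centred in the lane and touches the bottom ledge. Same axes as deck
- lane2 (a point): left-hand (+y) lane of the drying rack: the point on the sloping board where the underside centre of a cassette lies when it is centred in the lane and touches the bottom ledge. Same axes as deck
- pointer (a joint): red pointer on the aluminium track that lies on the bench in front of the rack, parallel to the deck's y axis; value in m, 0 at the right-hand end, grows to 0.25 towards the left (+y of the deck). It stands in front of the middle of lane0, lane1, lane2 at 0.07, 0.15, 0.23. Starts parked near 0; sliding friction 1.5 N
- pointer_top (a point): centre of the top of the red pointer's grip block, which is 28 mm (deck x direction) x 20 mm (deck y direction) and 40 mm tall below this point, above a track 14 mm high and 40 mm wide
- wash_tray_in (a point): centre of the inner floor of the fixed blue wash tray, 200 x 140 mm outside (x, y), walls 5 mm thick, 28 mm high. Its x axis is along the 200 mm side, its z axis is up
- order_frame (a point): centre of the fixed red square frame (94 mm outside) on the grey order board behind the rack; the colour tile lying in this frame is the order
- tile_white: white square tile 66 x 66 x 6 mm lying on the order board, in the red frame or in the unframed place 104 mm beside it; fixed. Origin: centre of its underside
- tile_blue: blue square tile 66 x 66 x 6 mm lying on the order board, in the red frame or in the unframed place 104 mm beside it; fixed. Origin: centre of its underside
- bottle: white closed bottle, 64 mm diameter, 150 mm tall, standing left behind the rack; leave alone. Origin: centre of its base
- cup: green open cup, 80 mm diameter, 75 mm tall, standing beyond the wash tray; leave alone. Origin: centre of its base
- brush: hand brush lying on the bench right behind the rack, about 200 mm long; leave alone. Origin: middle of its underside
Things that resemble listed ones, but are neither listed nor needed, are in the scene too. Leave any turquoise look-alike of the mould_white alone.

How it is judged:
On the way, in this order (a step that is already met when the one before it is completed fails the run):
1. the empty mould lies flat in the wash tray, released (horizontal distance between mould_empty and wash_tray_in below 0.06 m and z of mould_empty in the frame of wash_tray_in below 0.006 m and angle between mould_empty's own z axis and vertical below 0.1 rad and linear speed of mould_empty below 0.02 m/s and contact force between the fingers and mould_empty below 0.2 N), for 0.2 s.
2. the mould of the ordered colour lies in the freed lane against the ledge, released (((horizontal distance between tile_white and order_frame below 0.03 m and (distance between mould_white and lane0 below 0.014 m or distance between mould_white and lane1 below 0.014 m or distance between mould_white and lane2 below 0.014 m) and angle between the z axis of mould_white and the z axis of deck, either way round below 0.1 rad and angle between the x axis of mould_white and the x axis of deck, either way round below 0.12 rad and linear speed of mould_white below 0.02 m/s and contact force between the fingers and mould_white below 0.2 N) or (horizontal distance between tile_blue and order_frame below 0.03 m and (distance between mould_blue and lane0 below 0.014 m or distance between mould_blue and lane1 below 0.014 m or distance between mould_blue and lane2 below 0.014 m) and angle between the z axis of mould_blue and the z axis of deck, either way round below 0.1 rad and angle between the x axis of mould_blue and the x axis of deck, either way round below 0.12 rad and linear speed of mould_blue below 0.02 m/s and contact force between the fingers and mould_blue below 0.2 N))), for 0.2 s.
3. the pointer stands in front of that lane (((horizontal distance between tile_white and order_frame below 0.03 m and distance between mould_white and lane0 below 0.014 m and value of joint pointer between 0.058 and 0.082 m) or (horizontal distance between tile_white and order_frame below 0.03 m and distance between mould_white and lane1 below 0.014 m and value of joint pointer between 0.138 and 0.162 m) or (horizontal distance between tile_white and order_frame below 0.03 m and distance between mould_white and lane2 below 0.014 m and value of joint pointer between 0.218 and 0.242 m) or (horizontal distance between tile_blue and order_frame below 0.03 m and distance between mould_blue and lane0 below 0.014 m and value of joint pointer between 0.058 and 0.082 m) or (horizontal distance between tile_blue and order_frame below 0.03 m and distance between mould_blue and lane1 below 0.014 m and value of joint pointer between 0.138 and 0.162 m) or (horizontal distance between tile_blue and order_frame below 0.03 m and distance between mould_blue and lane2 below 0.014 m and value of joint pointer between 0.218 and 0.242 m))), for 0.2 s.
At the end, for the whole second after the job is handed in: Empty mould flat in the wash tray (within 60 mm of its centre); ordered colour's mould in the freed lane, within 14 mm of the seat point, flat within 0.1 rad, straight within 0.12 rad; pointer within 12 mm of that lane's middle; all released and at rest (all of step 1 and ((horizontal distance between tile_white and order_frame below 0.03 m and (distance between mould_white and lane0 below 0.014 m or distance between mould_white and lane1 below 0.014 m or distance between mould_white and lane2 below 0.014 m) and angle between the z axis of mould_white and the z axis of deck, either way round below 0.1 rad and angle between the x axis of mould_white and the x axis of deck, either way round below 0.12 rad and linear speed of mould_white below 0.02 m/s and contact force between the fingers and mould_white below 0.2 N) or (horizontal distance between tile_blue and order_frame below 0.03 m and (distance between mould_blue and lane0 below 0.014 m or distance between mould_blue and lane1 below 0.014 m or distance between mould_blue and lane2 below 0.014 m) and angle between the z axis of mould_blue and the z axis of deck, either way round below 0.1 rad and angle between the x axis of mould_blue and the x axis of deck, either way round below 0.12 rad and linear speed of mould_blue below 0.02 m/s and contact force between the fingers and mould_blue below 0.2 N)) and ((horizontal distance between tile_white and order_frame below 0.03 m and distance between mould_white and lane0 below 0.014 m and value of joint pointer between 0.058 and 0.082 m) or (horizontal distance between tile_white and order_frame below 0.03 m and distance between mould_white and lane1 below 0.014 m and value of joint pointer between 0.138 and 0.162 m) or (horizontal distance between tile_white and order_frame below 0.03 m and distance between mould_white and lane2 below 0.014 m and value of joint pointer between 0.218 and 0.242 m) or (horizontal distance between tile_blue and order_frame below 0.03 m and distance between mould_blue and lane0 below 0.014 m and value of joint pointer between 0.058 and 0.082 m) or (horizontal distance between tile_blue and order_frame below 0.03 m and distance between mould_blue and lane1 below 0.014 m and value of joint pointer between 0.138 and 0.162 m) or (horizontal distance between tile_blue and order_frame below 0.03 m and distance between mould_blue and lane2 below 0.014 m and value of joint pointer between 0.218 and 0.242 m)) and velocity of joint pointer between -0.01 and 0.01 m/s); the robot touches nothing.
It fails at once if a mould already drying in the rack, or the fresh mould that was not ordered, is moved by more than 20 mm (distance of any of mould_pink, mould_yellow from where it was at the start of the episode above 0.02 m or (horizontal distance between tile_white and order_frame below 0.03 m and distance of mould_blue from where it was at the start of the episode above 0.02 m) or (horizontal distance between tile_blue and order_frame below 0.03 m and distance of mould_white from where it was at the start of the episode above 0.02 m)).
It fails at once if the bottle, cup or brush is moved by more than 30 mm (distance of any of bottle, cup, brush from where it was at the start of the episode above 0.03 m).
It fails at once if a mould is dropped: it falls faster than 0.7 m/s out of the fingers (about 25 mm of free fall) ((linear speed of mould_white above 0.7 m/s and contact force between the fingers and mould_white below 0.1 N) or (linear speed of mould_blue above 0.7 m/s and contact force between the fingers and mould_blue below 0.1 N) or (linear speed of mould_empty above 0.7 m/s and contact force between the fingers and mould_empty below 0.1 N)).
It also fails if it takes over 72 s, if anything falls off the work surface, if the arm or the gripper's body presses on something with over 40 N, if the wrist force passes 120 N, or if a joint passes its speed limit or range.

## Working session

There is one attempt and no reset: what is moved stays moved. The work goes in short steps, each a Python script; the robot and the scene stay as the last script left them, time stands still between calls to the robot, and variables do not carry over. Pictures are saved under pics/ and viewed, at most 14 in all, crops included, and the job is handed in when it is done.

```bash
mkdir -p pics; ls
python3 - <<'E'
from bench import env
import cv2, json
for n in ("top","scene","wrist"):
    cv2.imwrite(f"pics/{n}0.png", env.read_camera(n)[:,:,::-1])
    i=env.camera_info(n); print(n,{k:(v.round(4).tolist() if hasattr(v,'round') and hasattr(v,'tolist') else v) for k,v in i.items()})
t=cv2.imread("pics/top0.png"); s=cv2.imread("pics/scene0.png")
E
```

```text
pics
top {'vfov': 55.26836639080332, 'cx': 258.58426450808685, 'cy': 185.67345165993925, 'dist_coeffs': [-0.0549, 0.0, 0.0, 0.0, 0.0], 'cam_to_world': [[-0.0205, -0.9954, 0.094, 0.4752], [-0.9996, 0.0187, -0.0196, 0.0167], [0.0178, -0.0943, -0.9954, 1.1674], [0.0, 0.0, 0.0, 1.0]]}
scene {'vfov': 56.940297740824874, 'cx': 257.18576315626956, 'cy': 192.22372860000678, 'dist_coeffs': [-0.084, 0.0, 0.0, 0.0, 0.0], 'cam_to_world': [[0.8047, 0.3906, -0.4471, 1.1658], [0.5933, -0.5018, 0.6295, -0.8124], [0.0215, -0.7718, -0.6355, 0.9146], [0.0, 0.0, 0.0, 1.0]]}
wrist {'vfov': 67.56417182615927, 'cx': 258.2030568835739, 'cy': 190.03501647454698, 'dist_coeffs': [-0.0562, 0.0, 0.0, 0.0, 0.0], 'tool_from_camera': [[0.0002, -0.9508, -0.3098, 0.0803], [1.0, -0.0, 0.0007, -0.0009], [-0.0007, -0.3098, 0.9508, -0.1428], [0.0, 0.0, 0.0, 1.0]]}
```

View pics/top0.png

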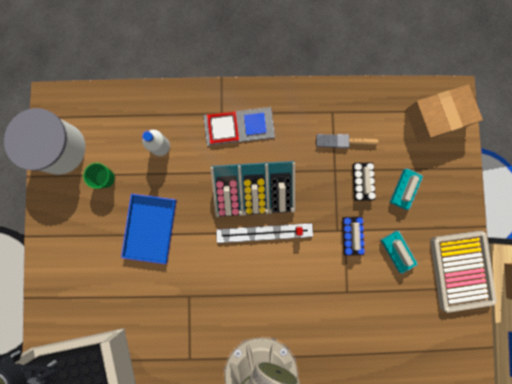

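View pics/scene0.png

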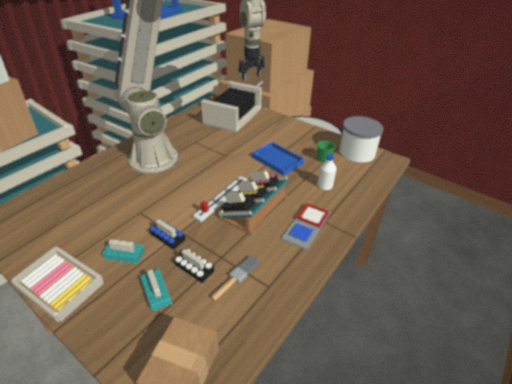

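The top view shows the red frame at (222,128) holding the white tile and the unframed place at (256,124) holding the blue one, so the order is white. The candidates for mould_white are (364,182), black with white ends, and the turquoise look-alikes at (407,189) and (399,252). The black one fits. The empty mould is in the right-hand lane at (282,190). I'll confirm both in a crop.

Run:
```python
import cv2
t=cv2.imread("pics/top0.png")
a=cv2.resize(t[150:250,205:325],None,fx=5,fy=5,interpolation=cv2.INTER_CUBIC)
b=cv2.resize(t[152:212,335:395],(500,500),interpolation=cv2.INTER_CUBIC)
cv2.imwrite("pics/ca.png",a)
c=cv2.resize(t[185:275,112:187],None,fx=3,fy=3,interpolation=cv2.INTER_CUBIC)
import numpy as np
o=np.zeros((500,740,3),np.uint8);o[:500,:500]=b;o[:270,510:735]=c;cv2.imwrite("pics/cb.png",o)
```

```text
(no output)
```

View pics/ca.png

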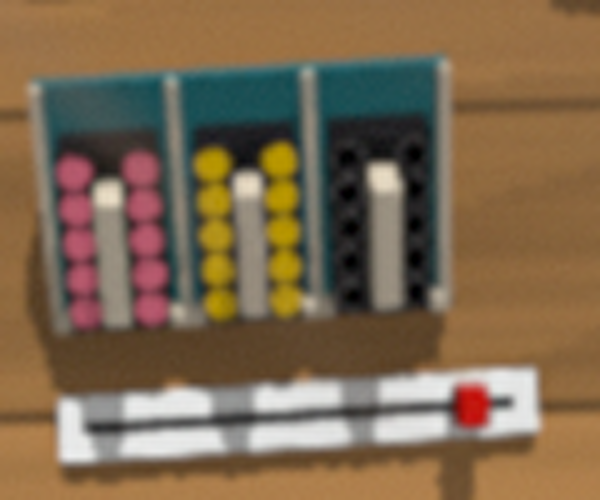

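View pics/cb.png

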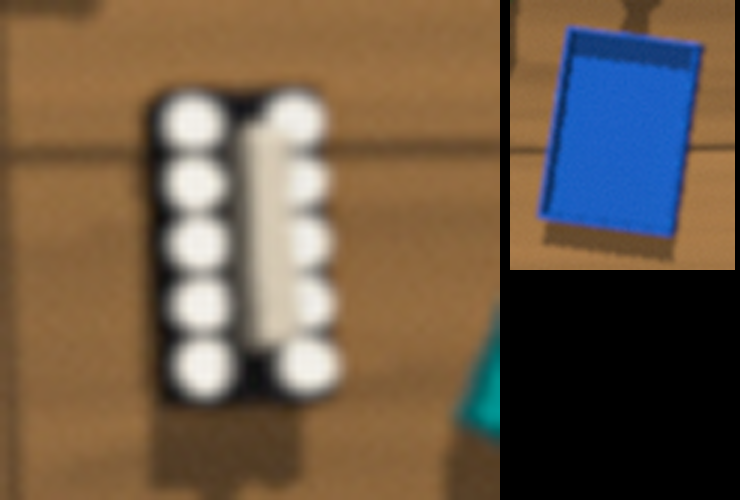

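Confirmed: the right-hand lane holds the empty mould (dark holes, rib around crop (385,240)), and the black mould with white ends is the one ordered. Tray rim corners are clear in the crop. Now localisation.

```bash
cat > h.py <<'E'
from bench import env
import numpy as np, cv2
from scipy.optimize import least_squares
from scipy.spatial.transform import Rotation as Ro
def cam(n,pose=None):
    i=env.camera_info(n); f=192/np.tan(np.radians(i['vfov']/2))
    K=np.array([[f,0,i['cx']],[0,f,i['cy']],[0,0,1]])
    if n=='wrist':
        p,R=pose; T=np.eye(4); T[:3,:3]=R; T[:3,3]=p; M=T@np.array(i['tool_from_camera'])
    else: M=np.array(i['cam_to_world'])
    return K,np.array(i['dist_coeffs'],float),M
def ray(c,px,z):
    K,d,M=c
    u=cv2.undistortPoints(np.array(px,float).reshape(-1,1,2),K,d).reshape(-1,2)
    v=np.c_[u,np.ones(len(u))]@M[:3,:3].T; o=M[:3,3]
    return o+v*((z-o[2])/v[:,2])[:,None]
def proj(c,P):
    K,d,M=c; W=np.linalg.inv(M)
    return cv2.projectPoints(np.array(P,float),cv2.Rodrigues(W[:3,:3])[0],W[:3,3],K,d)[0].reshape(-1,2)
def snap(name):
    pose=(np.array(env.current_ee_pos()),np.array(env.current_orientation()))
    im=env.read_camera('wrist'); cv2.imwrite(name,im[:,:,::-1]); np.savez(name+'.npz',p=pose[0],R=pose[1])
def wcam(name):
    q=np.load(name+'.npz'); return cam('wrist',(q['p'],q['R']))
def Rz(a): return Ro.from_euler('z',a).as_matrix()
def deckR(yaw): return Rz(yaw)@Ro.from_euler('y',-np.pi/6).as_matrix()  # x up slope
DOWN=np.diag([1.,-1,-1])   # tool x fwd, z down, closing along y
E
cat > m1.py <<'E'
from h import *
c=cam('top')
px=np.array([[36,85],[172,78],[308,70],[443,62]])/5.+[205,150]
L=np.array([[.08,y,.01] for y in(.12,.04,-.04,-.12)])
f=lambda q:(proj(c,L@deckR(q[2]).T+[q[0],q[1],.06])-px).ravel()
r=least_squares(f,[.62,0,0]); print('deck',r.x.round(4),r.fun.round(2))
D=deckR(r.x[2]);o=np.r_[r.x[:2],.06]
P=[[-.05-.0,-.08,.062],[.03,-.08,.062]]
print('pred rib ends crop',((proj(c,np.array(P)@D.T+o)-[205,150])*5).round(1))
st=np.array([[103,422],[237,414],[362,406]])/5.+[205,150]
print('stripes local',((ray(c,st,.014)-o)@Rz(r.x[2])).round(4).tolist())
print('pointer', ((ray(c,[np.array([471,402])/5.+[205,150]],.054)-o)@Rz(r.x[2])).round(4).tolist(), ray(c,[np.array([471,402])/5.+[205,150]],.054).round(4))
tr=(np.array([[570,27],[702,46],[673,238],[540,218]])-[510,0])/3.+[112,185]
T=ray(c,tr,.028); print('tray',T.round(4).tolist(),T.mean(0).round(4)); d=T[0]+T[1]-T[2]-T[3]; print('yaw',np.arctan2(d[1],d[0]))
w=np.array([[281,122],[285,345]])/8.333+[335,152]
W=ray(c,w,.062); print('white',W.round(4).tolist(),W.mean(0)); d=W[0]-W[1]; print(np.arctan2(d[1],d[0]))
E
python3 m1.py
```

```text
deck [0.5726 0.0083 0.0394] [-0.35  0.09 -0.1  -0.08  0.09 -0.04  0.37  0.03]
pred rib ends crop [[389.5 304.1]
 [387.4 180.7]]
stripes local [[-0.1355, 0.0971, -0.046], [-0.1355, 0.0134, -0.046], [-0.1353, -0.065, -0.046]]
pointer [[-0.1356, -0.1284, -0.006]] [[ 0.4421 -0.1254  0.054 ]]
tray [[0.5641, 0.3892, 0.028], [0.5419, 0.2517, 0.028], [0.3461, 0.2818, 0.028], [0.3684, 0.4187, 0.028]] [0.4551 0.3353 0.028 ]
yaw -0.15107403254103768
white [[0.632, -0.345, 0.062], [0.5495, -0.3424, 0.062]] [ 0.5907591  -0.34374078  0.062     ]
-0.03158226335446567
```

Run:
```python
from h import *
env.reach([.50,-.12,.26],Rz(0.04)@DOWN)
snap('pics/w1.png'); print(env.current_t(),np.round(env.current_joint_positions(),2))
im=cv2.imread('pics/w1.png'); cv2.imwrite('pics/w1b.png',cv2.resize(im,(800,600),interpolation=cv2.INTER_CUBIC))
```

```text
2.9083 [-0.39  0.19 -0.05  1.33  0.    2.71]
```

View pics/w1b.png

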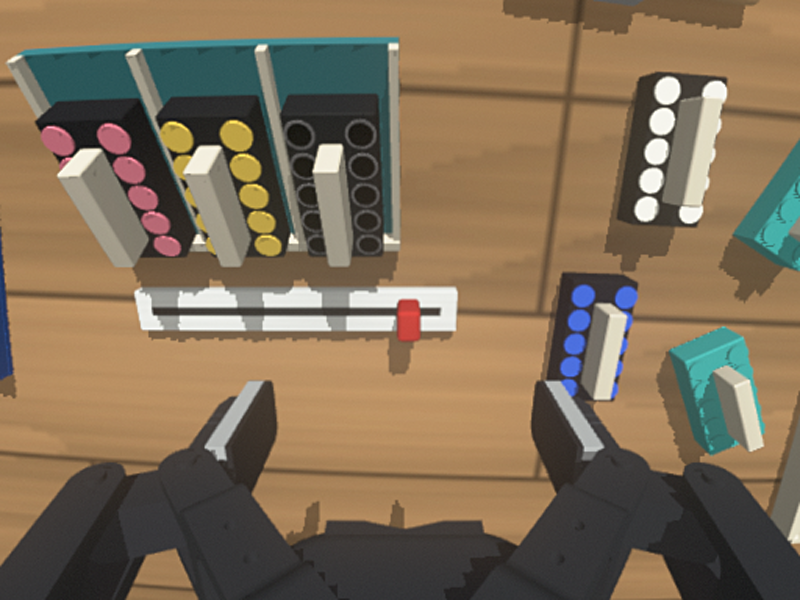

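The wrist picture shows the rack, with batten ends at about (15,58), (134,52), (262,47) and (394,42), the empty mould's rib at (330,205), the pointer at (408,320), and the white mould at (672,150). The grey stripes on the track are only shadows. I'll fit the poses and check them with a wireframe overlay.

```bash
cat > m2.py <<'E'
from h import *
c=cam('top'); w=wcam('pics/w1.png'); s=1.5625
px=np.array([[36,85],[172,78],[308,70],[443,62]])/5.+[205,150]
pw=(np.array([[15,58],[134,52],[262,47],[394,42]])+.5)/s-.5
L=np.array([[.08,y,.01] for y in(.12,.04,-.04,-.12)])
X=lambda q:L@deckR(q[2]).T+[q[0],q[1],.06]
f=lambda q:np.r_[(proj(c,X(q))-px).ravel(),(proj(w,X(q))-pw).ravel()]
r=least_squares(f,[.57,0,0.04]); print('deck',r.x.round(4),r.fun.round(2))
D=deckR(r.x[2]);o=np.r_[r.x[:2],.06]
q=np.array([[400,298],[419,298],[419,341],[399,341]])
pt=ray(w,[(np.array([409,306])+.5)/s-.5],.054); print('pointer?',pt,((pt-o)@Rz(r.x[2])))
# white: cassette top face corners + rib
cor=(np.array([[652,73],[727,79],[702,226],[630,221]])+.5)/s-.5
W=ray(w,cor,.03); print('white',W.round(4).tolist(),W.mean(0).round(4)); d=W[0]+W[1]-W[2]-W[3]; print(np.arctan2(d[1],d[0]))
yw=np.arctan2(d[1],d[0]); ow=np.r_[W.mean(0)[:2],0]
im=cv2.imread('pics/w1b.png')
def box(R,o,x,y,z,col):
    P=np.array([[a,b,e] for a in x for b in y for e in z]); u=((proj(w,P@R.T+o)+.5)*s-.5).round().astype(int)
    for i in range(8):
        for k in(1,2,4):
            if not i&k: cv2.line(im,tuple(map(int,u[i])),tuple(map(int,u[i|k])),col,1)
def mould(R,o,col): box(R,o,(-.06,.06),(-.03,.03),(0,.03),col); box(R,o,(-.04,.04),(-.008,.008),(.03,.062),(0,255,0))
mould(D,o+D@[-.01,-.08,0],(0,0,255)); mould(D,o+D@[-.01,.0,0],(255,0,255))
box(D,o,(-.08,.08),(-.123,.123),(0,0.01),(255,255,0))
mould(Rz(yw),ow,(0,0,255))
Rp=Rz(r.x[2]); po=np.r_[o[:2],0]+Rp@[-.1356,-.1284-.0,0]
box(Rp,po,(-.014,.014),(-.01,.01),(.014,.054),(255,255,0))
cv2.imwrite('pics/ov1.png',im)
E
python3 m2.py
```

```text
deck [0.5706 0.0071 0.0493] [-0.12  1.16  0.12  0.72  0.29  0.49  0.56  0.29 -1.62  0.6  -0.76 -0.68
  0.19 -0.92  1.66  0.57]
pointer? [[ 0.45750476 -0.12575432  0.054     ]] [[-0.11951286 -0.12708751 -0.006     ]]
white [[0.6474, -0.3057, 0.03], [0.648, -0.3676, 0.03], [0.5316, -0.373, 0.03], [0.5325, -0.3088, 0.03]] [ 0.5899 -0.3388  0.03  ]
0.036655334038737275
```

View pics/ov1.png

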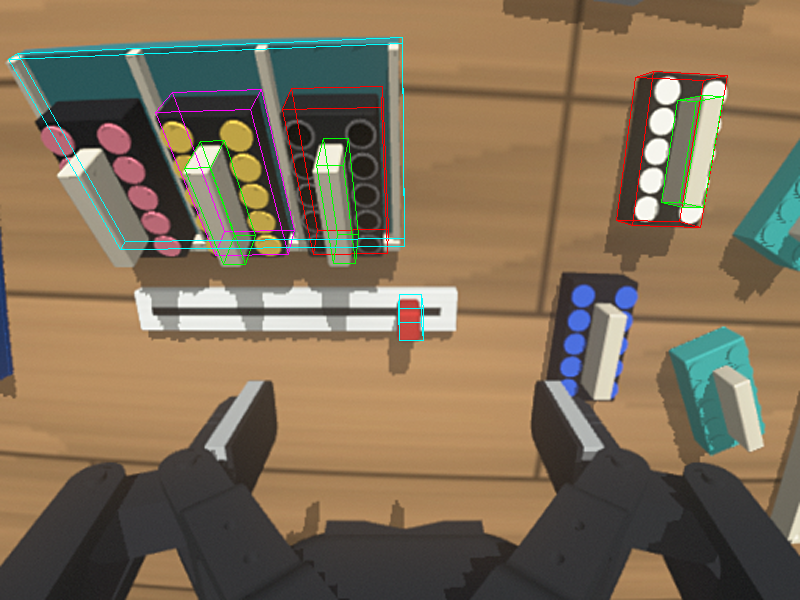

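The overlay fits to 2–3 mm: the rack needs about 2.5 mm towards +y and 2.5 mm towards the robot, and the white mould matches well. Next I pick the empty mould.

```bash
cat >> h.py <<'E'
yaw=.043; D=deckR(yaw); o=np.array([.569,.0095,.06])
def dk(x,y,z): return o+D@np.array([x,y,z])
FL=np.diag([-1.,1,-1])
TR=np.array([.4551,.3353,.005]); ty=-.151
WH=np.array([.590,-.340,0]); wy=.034
E
python3 - <<'E'
from h import *
for n,F in (('D',DOWN),('F',FL)):
  for nm,p,R in (('pre',dk(-.01,-.08,.14),D),('g',dk(-.01,-.08,.036),D),('tray',TR+[0,0,.2],Rz(ty)),('white',WH+[0,0,.15],Rz(wy)),('ptr',np.array([.44,-.125,.1]),Rz(yaw))):
    q=env.inverse_kinematics(p,R@F); print(n,nm,None if q is None else np.round(q,2))
E
```

```text
D pre [-0.46 -0.18 -0.77  0.51  0.24  2.7 ]
D g [-0.39  0.05 -0.83  0.21  0.21  2.76]
D tray [ 0.49  0.3  -0.03  1.24  0.   -2.5 ]
D white [-0.64  0.55  0.21  1.23  0.    2.47]
D ptr [-0.45  0.18 -0.47  0.92  0.    2.65]
F pre [-0.46 -0.18 -0.77  0.51  0.24 -0.44]
F g [-0.39  0.05 -0.83  0.21  0.21 -0.38]
F tray [ 0.49  0.3  -0.03  1.24  0.    0.64]
F white [-0.64  0.55  0.21  1.23  0.   -0.67]
F ptr [-0.45  0.18 -0.47  0.92  0.   -0.5 ]
```

Run:
```python
from h import *
R=D@FL
env.reach(dk(-.01,-.08,.14),R); env.ungrasp()
print(env.move_straight(dk(-.01,-.08,.037),vel=.1,f_stop=12))
env.clamp(); print('open',env.current_opening(),env.current_grip_force(),np.round(env.current_force(),1))
env.move_straight(dk(-.01,-.08,.16),vel=.1)
print('open',env.current_opening(),env.current_grip_force(),np.round(env.current_force(),1),env.current_t())
snap('pics/w2.png')
```

```text
False
open 0.17326003968237022 61.74589276313782 [-1.4  1.   2.6]
open 0.17178643865892557 61.29111170768738 [ 0.4 -0.7 -1.6] 8.9917
```

View pics/w2.png

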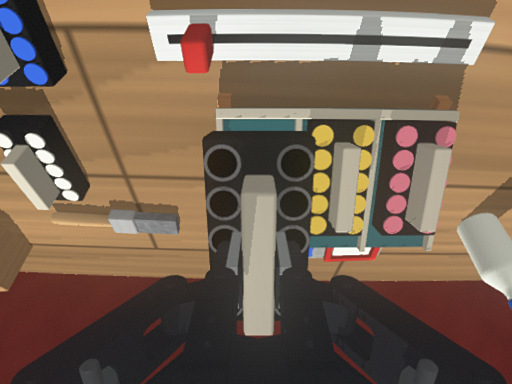

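The empty mould is gripped centrally and clear of the rack; the pink and yellow ones haven't moved. Next, the tray.

Run:
```python
from h import *
p=np.array(env.current_ee_pos()); 
env.move_straight(p+[-.04,0,.08],vel=.2)
R=Rz(ty)@FL
env.reach(TR+[0,0,.2],R)
env.move_straight(TR+[0,0,.06],vel=.12)
print(env.move_straight(TR+[0,0,.025],vel=.03,f_stop=4), env.current_ee_pos(), np.round(env.current_force(),1))
snap('pics/w3.png'); print(env.current_t())
```

```text
True [0.45489908 0.33549311 0.04192846] [ 0.  -0.2  3.8]
13.3083
```

View pics/w3.png

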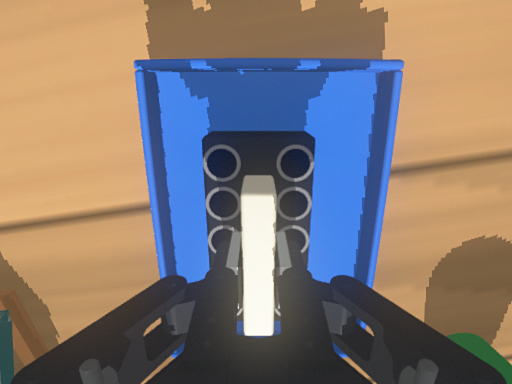

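The mould is seated at the expected height, centred in the tray. Release, then move over the white mould and check from close by.

Run:
```python
from h import *
env.ungrasp(); env.wait(.2)
p=np.array(env.current_ee_pos()); env.move_straight(p+[0,0,.2],vel=.25)
env.reach(WH+[0,0,.15],Rz(wy)@FL)
snap('pics/w4.png'); print(env.current_t(), np.round(env.current_joint_positions(),2))
w=wcam('pics/w4.png'); im=cv2.imread('pics/w4.png')
R=Rz(wy)
for x,y,z in ((.06,.03,.03),(.04,.008,.062)):
    u=proj(w,np.array([[-x,-y,z],[x,-y,z],[x,y,z],[-x,y,z]])@R.T+WH).round().astype(int)
    cv2.polylines(im,[u.reshape(-1,1,2)],True,(0,255,0),1)
cv2.imwrite('pics/ov2.png',im)
```

```text
17.6583 [-0.64  0.55  0.21  1.23  0.   -0.67]
```

View pics/ov2.png

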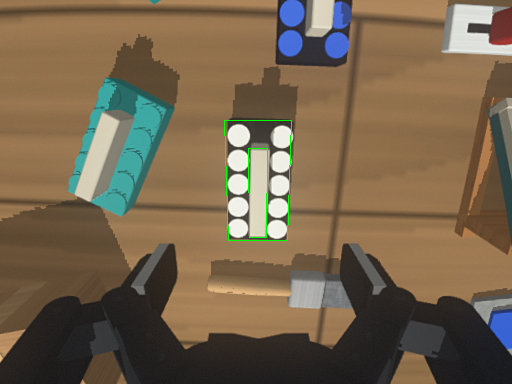

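The overlay sits exactly on the white mould. The turquoise look-alike is at (120,150) and clear of the fingers. Picking it up now.

Run:
```python
from h import *
print(env.move_straight(WH+[0,0,.0375],vel=.1,f_stop=12))
env.clamp(); print(env.current_opening())
env.move_straight(WH+[0,0,.25],vel=.2)
env.reach(dk(.0,-.08,.2),D@FL)
env.move_straight(dk(.0,-.08,.10),vel=.15)
snap('pics/w5.png'); print(env.current_opening(),env.current_t())
a=cv2.imread('pics/w5.png'); b=cv2.imread('pics/w2.png')
cv2.imwrite('pics/w5b.png',np.vstack([cv2.resize(a,(680,510))[:300],cv2.resize(b,(680,510))[:300]]))
```

```text
False
0.1752810558414038
0.1721456782730532 22.7917
```

View pics/w5b.png

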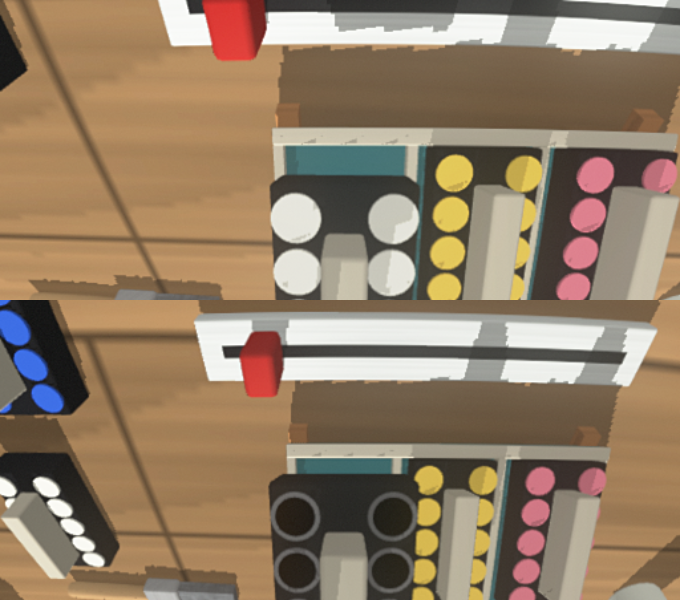

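The hold matches the first pick, and rib and lane middle both sit at column ≈345, so it's laterally centred. Setting it down.

Run:
```python
from h import *
loc=lambda:np.round(D.T@(np.array(env.current_ee_pos())-o),4)
env.move_straight(dk(.0,-.08,.045),vel=.1)
print(env.move_straight(dk(.0,-.08,.030),vel=.03,f_stop=3),loc(),np.round(D.T@env.current_force(),1))
l=loc(); env.move_straight(dk(l[0],l[1],l[2]+.001),vel=.03)
print(env.move_straight(dk(l[0]-.02,l[1],l[2]+.001),vel=.03,f_stop=4),loc(),np.round(D.T@env.current_force(),1))
snap('pics/w6.png'); print(env.current_t())
```

```text
True [ 0.0007 -0.08    0.037 ] [0.1 0.2 1.3]
True [-0.0105 -0.0799  0.0379] [ 2.8  0.5 -2.1]
24.6167
```

Contact and ledge are both where the model predicted. Release, back off along the normal, and look at the pointer and seat.

Run:
```python
from h import *
env.ungrasp(); env.wait(.2)
env.move_straight(dk(-.0105,-.08,.16),vel=.15)
env.reach([.43,-.12,.2],Rz(yaw)@FL)
snap('pics/w7.png'); print(env.current_t())
w=wcam('pics/w7.png'); im=cv2.imread('pics/w7.png')
R=Rz(yaw); po=np.array([.442,-.1245,0])
u=proj(w,np.array([[-.014,-.01,.054],[.014,-.01,.054],[.014,.01,.054],[-.014,.01,.054]])@R.T+po).round().astype(int)
cv2.polylines(im,[u.reshape(-1,1,2)],True,(0,255,0),1)
M=o+D@[-.01,-.08,0]
u=proj(w,np.array([[-.06,-.03,.03],[.06,-.03,.03],[.06,.03,.03],[-.06,.03,.03]])@D.T+M).round().astype(int)
cv2.polylines(im,[u.reshape(-1,1,2)],True,(0,255,0),1)
cv2.imwrite('pics/ov3.png',im); print(((po-o)@R).round(4))
```

```text
27.1333
[-0.1326 -0.1284 -0.06  ]
```

View pics/ov3.png

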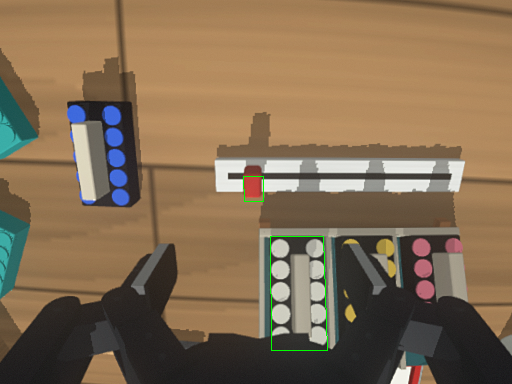

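White is seated right in its outline, and the pointer top matches at (253,190). Grip it and slide it by +48 mm to the lane middle.

Run:
```python
from h import *
R=Rz(yaw); po=np.array([.441,-.1242,0])
env.move_straight(po+[0,0,.09],vel=.2)
print(env.move_straight(po+[0,0,.026],vel=.08,f_stop=10))
env.clamp(); print(env.current_opening(),np.round(env.current_force(),1))
d=-.08-((po-o)@R)[1]; q=po+R@[0,d,0]
env.move_straight(q+[0,0,.026],vel=.05); print(d,np.round(env.current_force(),1),env.current_ee_pos())
env.ungrasp(); env.wait(.2)
env.move_straight(q+[0,0,.16],vel=.15)
p=q+[-.02,-.1,.3]; env.reach(p,R@FL); env.wait(.2)
a=env.read_camera('top')[:,:,::-1]; snap('pics/w8.png'); print(env.current_t(),np.round(env.current_force(),1))
t=cv2.resize(np.ascontiguousarray(a[150:275,110:380]),(800,370),interpolation=cv2.INTER_CUBIC)
cv2.imwrite('pics/fin.png',t)
```

```text
False
0.21935946740213735 [-0.9  0.4  4.1]
0.04807410938692801 [-1.5 -0.2  5.3] [ 0.43907914 -0.07592268  0.02626722]
33.4333 [-0.   0.2 -0.1]
```

View pics/w8.png

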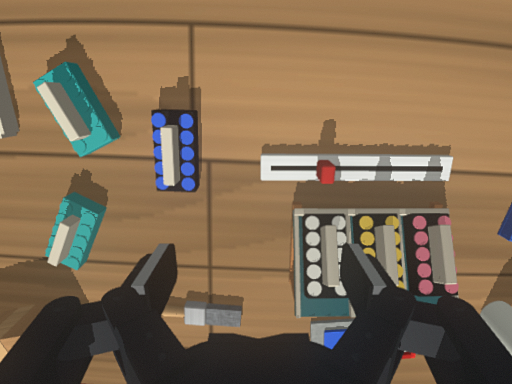

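The pointer at (327,173) stands in front of the white mould's lane, whose middle is around column 326. All moulds are seated and nothing is being touched, so I'm handing in.

```bash
python3 -c "
from bench import env
print(env.close_job())"
```

```text
the job is handed in; nothing more can be done
None
```

I handed the job in with the empty mould flat in the wash tray, the white mould against the ledge of the right-hand lane and the red pointer in front of that lane, at about 33 of the 72 s; the hand-in returned no verdict.

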